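# Hang the hammer holder on the anvil stand's screw

### The job

Pick up the yellow hammer holder and hang it on the screw in the front of the timber stand: pass its keyhole over the screw head, press it back against the sprung washer, and slide it down until the screw is felt to stop at the top of the narrow slot, so that the head drops into the recess when you let go. Work gently, never forcing the holder against the stand or screw, leave it hanging upright, and leave the hammer, can and brush where they are.

Things in the scene. Friction and masses are not known exactly. Their poses are not given: they have to be found in the camera images.
- holder: Yellow aluminium hammer holder, 204 to 276 g: upright plate 70 mm wide (y), 154 high (z), 5 thick (x), standing on a forked foot: two prongs 18 wide, at y = -26 and 26, run 60 out to -x, tips 12 high. Origin: mid lower edge, mid thickness; +x points out of its back, the side that goes against the stand. From 101 to 154 high the plate is solid: grip it there, across its thickness.
- hole (a point): Centre of the holder's keyhole hole (eight-sided, 32 mm across), mid thickness, 58 mm above the foot; axes as the holder's. At its top the hole narrows through 45 degree shoulders to a slot 11 mm wide, whose closed square end is 94 mm above the foot.
- slot_end (a point): Point in the slot, mid thickness, 90 mm above the foot, 32 mm straight above the hole's centre: the screw's axis lies here when the shank is home against the slot's closed end. Axes as the holder's. Around it the plate's front has a recess 22 mm wide, from 9 mm below to 11 above it, 2 mm deep: home, the screw head sits in it; over 2 mm short it does not drop in.
- stand: Fixed timber stand 140 mm wide, 90 mm deep, let into the bench to a varying depth (top 145 to 180 mm above the bench). Origin: in the plane of the front face, on its middle line, 180 mm below its top. Its +x points level into the timber, the front face looks along -x, roughly to the robot; z up.
- screw (a point): Nominal screw: in the head's underside plane, 14 mm in front of the stand's front face, 18 mm below its top; axes as the stand's: the screw sticks out along -x. The real screw stands up to 5 mm higher or lower than this (not sideways), differently each time: feel for the slot's end. Round head 19 mm across, 6 thick (from here outwards), shank 8. It takes no more than 24 N in all from the holder.
- hammer: Bystander: hammer lying on the bench left of the stand; origin under its middle.
- can: Bystander: blue and steel can, 64 mm across, 90 mm high, standing upright; origin at its foot's centre.
- brush: Bystander: brush lying on the bench at the right; origin under its middle.
- washer (a joint): How far (m) the black washer, 44 mm across, behind the screw head is pressed back on its spring: 0 at rest, its face 1 mm behind the head; at most 0.009; 4.4 N to start, 8 N at the stop. The 5 mm plate slides behind the head only while it presses it back over 0.004; it reads 0.002 with the head in the recess. Its rubber grips the plate (friction about 1): it will not fall home.
There are look-alikes about, which are no part of the job. Of the things that look like the holder, the middle-sized one is meant.

How it is judged (in metres and radians):
On the way, in this order (a step that is already met when the one before it is completed fails the run):
1. the holder is lifted clear of the bench (height (world z) of holder above 0.02 m), for 0.2 s.
2. the hole has passed over the screw head (x of hole in the frame of screw between 0 and 0.02 m and y of hole in the frame of screw between -0.008 and 0.008 m and z of hole in the frame of screw between -0.014 and 0.014 m), for 0.05 s.
At the end, for the whole second after the job is handed in: The holder hangs at rest on the screw, upright within 0.12 rad, centred within 3 mm sideways, the screw at the slot's closed end (within 8 mm of its nominal height) and its head in the recess, so that the washer reads 0.001 to 0.003 m (z of slot_end in the frame of screw between -0.008 and 0.008 m and y of slot_end in the frame of screw between -0.003 and 0.003 m and x of slot_end in the frame of screw between -0.002 and 0.005 m and value of joint washer between 0.001 and 0.003 m and angle between holder's own z axis and vertical below 0.12 rad and linear speed of holder below 0.01 m/s and angular speed of holder below 0.1 rad/s); the robot touches nothing.
It fails at once if the holder is pressed on the stand, screw and washer with more than 24 N in all (contact force between holder and stand above 24 N).
It fails at once if the hammer is moved more than 15 mm (distance of hammer from where it was at the start of the episode above 0.015 m).
It fails at once if the can is moved more than 15 mm (distance of can from where it was at the start of the episode above 0.015 m).
It fails at once if the brush is moved more than 15 mm (distance of brush from where it was at the start of the episode above 0.015 m).
It also fails if it takes over 70 s, if anything falls off the work surface, if the arm or the gripper's body presses on something with over 40 N, if the wrist force passes 120 N, or if a joint passes its speed limit or range.

### The arm

A 7-joint arm with a two-finger parallel gripper is mounted at the origin on the work surface. World frame = base frame: x ahead of the robot, y to its left, z up, the work surface at z = 0. Lengths are in mm, angles in rad, forces in N, time in s.
With the tool pointing down it reaches from about 425 to 875 mm from the base axis. Payload 4.7 kg.
Tool frame: the origin (TCP) lies at the centre of the arm's flange, where the gripper is bolted on; the fingertips stand 182 mm ahead of it and the grasp point (between the pads) lies 164 mm ahead of it (ctrl.tips_ahead is the distance from the TCP to the fingertips, in mm); z points along the fingers, y is the line along which they close (so a half turn about z gives the same grasp; the last joint's range is limited). The gripper opens to 87 mm and grips with 3 to 60 N. Pads are 19 mm wide; open, the fingers measure 117 mm over their backs; the gripper's body (75 mm by 190 mm) begins 51 mm behind the grasp point.
Start: joints at [1.251, 0.321, -0.07, 1.45, 0.023, 1.371, -0.057], TCP at [212.947, -614.134, 404.787] pointing down, gripper open.
Joint ranges: [-2.86, 2.86], [-0.3, 2.09], [-1.38, 1.24], [0.06, 2.45], [-1.56, 4.7], [0.09, 2.05], [-2.69, 2.69]. Speed limits (rad/s): [2.57, 2.57, 3.14, 3.14, 3.14, 3.14, 3.14].

### API

Orientations are given as a unit quaternion [x, y, z, w].
In Python, from plant import ctrl gives the robot as it stands. Calls block until the motion is done:
- ctrl.goto(position, orientation): joint-space move of the TCP to a pose.
- ctrl.line_to(position, rot=None, velocity=150, guard=None): straight line of the TCP; rot=None keeps the orientation; velocity is the mean speed in mm/s. With guard (N) it stops when the force on the tool has changed by that much, and returns True; else False.
- ctrl.movej(angles): joint-space move.
- ctrl.release() and ctrl.clamp(strength=None): open the fingers fully, or close them until they stop; strength is the grip in N (None keeps the last).
- ctrl.dwell(seconds).
- ctrl.ik(position, orientation): joint angles nearest the present ones, or None.
- ctrl.get_image(name): name is "scene" or "top"; returns a dict with "pixels" (400x640x3 uint8, red, green, blue), "depth" (400x640 float32, mm along the optical axis (not along the pixel's ray), 0 where there is no reading), "camera_matrix" (3x3 intrinsics, pixels), "k1" (the pictures are not rectified: a ray, as slopes to the right and down, at radius r is drawn at 1 + k1 r^2 times it, then the intrinsics apply), "R" (3x3) and "t" (3): a world point X has camera coordinates R X + t. Camera axes: x right, y down, z forward; pixel columns grow to the right and rows downward; lengths in mm; the calibration is good to about 2 mm. A picture is of the moment at which its call begins.
A pose or a line that the arm cannot do raises ctrl.MotionError and nothing moves.
- ctrl.job_done(): hands the job in; it is judged then, once.
Trained networks look in the newest picture that a camera, given by its name, has taken for a name from the list of things; names that differ only in an ending like _2 or _b are one class to them, and where a whole thing is asked for, a point or a joint stands for the part that bears it (a point fixed in the world has none). Each returns a list of dicts, best first, with "score" (0 to 1); they miss things now and then, are a little off and sometimes report something else, mostly with a low value. They report only what shows in the picture. A call takes as long as a camera call. They do not tell look-alikes from the thing itself.
- ctrl.look_for(camera, target): "at" ([column, row] in pixels, amid what is visible of it).
- ctrl.masks_of(camera, target): "region" (400x640 bool, what is visible of it) and "at" ([column, row] in pixels, amid what is visible of it).
- ctrl.landmark_of(camera, target): "at" ([column, row] in pixels: a listed point, or the origin of a listed thing).
Readings, each from a call of its own:
- ctrl.read_clock(): time.
- ctrl.read_joint_pos(): joint angles.
- ctrl.read_joint_vel(): joint speeds.
- ctrl.read_joint_torque(): joint torques, N m.
- ctrl.read_tcp_pos(): TCP position.
- ctrl.read_tcp_rot(): TCP orientation.
- ctrl.read_ft_force(): force on the tool from outside, world axes, zero at the start.
- ctrl.read_torque(): the same for the moment, N m.
- ctrl.read_finger_gap(): finger opening in mm.
- ctrl.read_finger_force(): force on a finger pad.
Only numpy, scipy, OpenCV 4.12 (cv2) and the standard library are available. Lean on these libraries where they do the work, as an engineer would, in place of code of your own. Each camera call takes 0.05 s, during which the arm holds its last target. There are 200 camera calls.

## Working session

There is one attempt and no reset: what is moved stays moved. The work goes in short steps, each a Python script; the robot and the scene stay as the last script left them, time stands still between calls to the robot, and variables do not carry over. Pictures are saved under pics/ and viewed, at most 10 in all, crops included, and the job is handed in when it is done.

```bash
mkdir -p pics; ls
cat > h.py <<'E'
import numpy as np, cv2
from plant import ctrl
def grab(n,save=None):
    im=ctrl.get_image(n)
    if save: cv2.imwrite('pics/'+save,cv2.cvtColor(im['pixels'],cv2.COLOR_RGB2BGR))
    return im
def rays(im,uv):
    K=np.array(im['camera_matrix']);uv=np.atleast_2d(uv).astype(float)
    d=np.c_[(uv[:,0]-K[0,2])/K[0,0],(uv[:,1]-K[1,2])/K[1,1]];s=d.copy()
    for _ in range(20): s=d/(1+im['k1']*(s**2).sum(1,keepdims=True))
    return np.c_[s,np.ones(len(s))]
def pts(im,uv):  # depth points world
    uv=np.atleast_2d(uv);z=im['depth'][uv[:,1].astype(int),uv[:,0].astype(int)]
    return (rays(im,uv)*z[:,None]-im['t'])@np.array(im['R'])
def tri(im1,p1,im2,p2):
    A=[];b=[]
    for im,p in((im1,p1),(im2,p2)):
        R=np.array(im['R']);c=-R.T@im['t'];d=R.T@rays(im,p)[0];d/=np.linalg.norm(d);P=np.eye(3)-np.outer(d,d);A.append(P);b.append(P@c)
    X=np.linalg.lstsq(np.vstack(A),np.hstack(b),rcond=None)[0]
    return X,[float(np.linalg.norm(P@X-q)) for P,q in zip(A,b)]
def proj(im,X):
    c=np.array(im['R'])@X+im['t'];s=c[:2]/c[2];s=s*(1+im['k1']*(s@s));K=np.array(im['camera_matrix'])
    return K[:2,:2]@s+K[:2,2]
E
python3 - <<'E'
from h import *
np.set_printoptions(precision=1,suppress=True)
for n in('scene','top'):
    im=grab(n,n+'0.png'); print(n,-np.array(im['R']).T@im['t'],np.array(im['R'])[2])
    for t in('holder','stand','hammer','can','brush'):
        for m in ctrl.masks_of(n,t):
            v,u=np.nonzero(m['region']&(im['depth']>0));P=pts(im,np.c_[u,v])
            print(t,round(m['score'],2),m['at'],len(u),np.percentile(P,2,0),np.median(P,0),np.percentile(P,98,0))
    for t in('holder','hole','slot_end','screw','stand'):
        print(t,[(np.array(m['at']).round(1).tolist(),round(m['score'],2)) for m in ctrl.landmark_of(n,t)])
E
```

```text
pics
scene [1519.6 -580.7  880.7] [-0.7  0.5 -0.6]
holder 0.84 [162.9, 249.5] 607 [ 428.2 -396.    -1.1] [ 470.5 -361.4   32.9] [ 507.7 -341.7  106.8]
holder 0.81 [196.3, 227.7] 1113 [ 459.7 -301.3    2.5] [ 501.  -269.    84.2] [ 517.6 -228.7  153.2]
holder 0.65 [203.6, 190.4] 1440 [ 292.6 -256.3    1.4] [ 394.9 -203.6  140.1] [ 410.7 -160.2  207.5]
stand 0.82 [325.7, 223.0] 3519 [616.3 -20.    5. ] [699.7  28.7 112.4] [705.2 115.6 162.6]
stand 0.5 [195.6, 229.5] 1084 [ 453.1 -300.9    2.4] [ 501. -269.   85.] [ 517.6 -236.9  153.4]
hammer 0.68 [412.9, 195.5] 624 [458.3 389.3   2.8] [619.1 419.9  21.1] [702.9 481.   28.4]
can 0.7 [275.1, 290.9] 958 [ 749.8 -219.4    7.8] [ 791.6 -197.3   70.1] [ 804.4 -164.8   92.4]
brush 0.66 [199.9, 288.2] 801 [ 563.5 -417.2    6.6] [ 651.3 -336.1   17.5] [ 707.1 -280.9   22.2]
holder [([201.6, 250.2], 0.89), ([208.4, 230.4], 0.66), ([169.1, 256.8], 0.66)]
hole [([200.6, 205.2], 0.94), ([201.8, 238.0], 0.88), ([166.9, 246.6], 0.83)]
slot_end [([204.6, 192.9], 0.83), ([165.2, 242.0], 0.8), ([193.1, 289.4], 0.74), ([198.9, 230.1], 0.66)]
screw [([31
[... 463 characters left out ...]
 ] [697.6 117.3 163.5]
hammer 0.64 [174.7, 206.5] 1082 [448.5 390.6  11.9] [603.4 422.5  23.9] [693.5 480.4  29. ]
can 0.71 [401.5, 141.2] 653 [ 739.3 -213.5    2.2] [ 761.7 -181.5   88. ] [ 796.5 -156.7   93.4]
brush 0.69 [455.6, 185.3] 768 [ 557.2 -412.     9.9] [ 643.8 -331.8   17.9] [ 701.8 -280.4   22.8]
brush 0.16 [311.7, 178.8] 2646 [598.5 -15.6  35.2] [645.8  50.8 160. ] [698.1 117.5 163.5]
holder [([412.4, 281.4], 0.91), ([469.0, 251.8], 0.61), ([433.7, 238.4], 0.6)]
hole [([470.5, 253.5], 0.87), ([438.8, 242.0], 0.8), ([417.5, 286.1], 0.68)]
slot_end [([426.7, 288.1], 0.95), ([441.7, 238.2], 0.94), ([474.2, 249.8], 0.87)]
screw [([314.9, 201.9], 0.98)]
stand [([313.8, 203.6], 0.6)]
```

View pics/scene0.png

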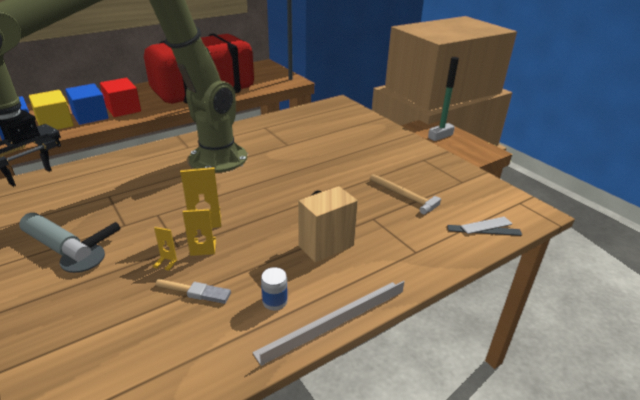

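View pics/top0.png

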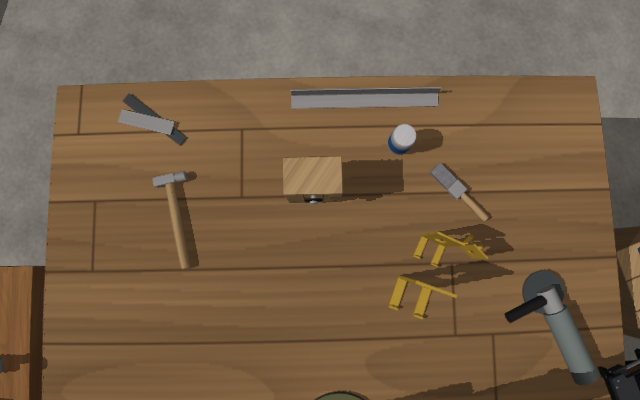

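Scene: the three holders are at (201,200) big, (197,230) middle and (165,247) small; the stand is at (327,223). In the top view the middle holder is at about (440,243) and the screw at (314,200). Next I'll fit plate and stand geometry.

```bash
cat > m.py <<'E'
from h import *
np.set_printoptions(precision=1,suppress=True)
I={n:grab(n) for n in('scene','top')}
H={};S={}
for n,im in I.items():
    hm=ctrl.masks_of(n,'holder')
    for m in hm:
        v,u=np.nonzero(m['region']&(im['depth']>0));P=pts(im,np.c_[u,v])
        h=np.percentile(P[:,2],98);k='small' if h<130 else 'mid' if h<180 else 'big'
        for lo,hi in((60,150),(h-6,h+6)):
            q=P[(P[:,2]>lo)&(P[:,2]<hi)]
            if len(q)<5: continue
            c,sz,a=cv2.minAreaRect(q[:,:2].astype(np.float32));d=np.linalg.svd(q[:,:2]-q[:,:2].mean(0))[2][0]
            d*=np.sign(d[1])
            s=(q[:,:2]-q[:,:2].mean(0))@d; print(n,k,lo,'n',len(q),'mean',q.mean(0),'dir',d.round(3),'ext',s.min(),s.max(),'mid',q[:,:2].mean(0)+d*(s.min()+s.max())/2,'zmax',h)
    m=ctrl.masks_of(n,'stand')[0];v,u=np.nonzero(cv2.erode(m['region'].astype(np.uint8),np.ones((3,3)))&(im['depth']>0));P=pts(im,np.c_[u,v])
    q=P[np.abs(P[:,2]-np.percentile(P[:,2],90))<5];print(n,'stand top z',np.median(q[:,2]),cv2.minAreaRect(q[:,:2].astype(np.float32)),len(q))
def lm(n,t):
    return [m['at'] for m in ctrl.landmark_of(n,t)]
for t in('holder','hole','slot_end','screw'):
    for a in lm('scene',t):
        for b in lm('top',t):
            X,r=tri(I['scene'],a,I['top'],b)
            if max(r)<10: print(t,X,np.round(r,1))
# corner picture
im=I['top'];cv2.imwrite('pics/c.png',cv2.cvtColor(np.hstack([cv2.resize(im['pixels'][140:220,260:360],None,fx=4,fy=4,interpolation=cv2.INTER_CUBIC),cv2.resize(im['pixels'][220:300,400:500],None,fx=4,fy=4,interpolation=cv2.INTER_CUBIC)]),cv2.COLOR_RGB2BGR))
E
python3 m.py
```

```text
scene mid 60 n 625 mean [ 501.9 -271.4  109.1] dir [0.4 0.9] ext -35.478836478277316 35.39629602869475 mid [ 501.9 -271.4] zmax 152.41416186086934
scene mid 146.41416186086934 n 80 mean [ 501.1 -272.9  151. ] dir [0.5 0.9] ext -33.13206347506348 35.85534896866766 mid [ 501.7 -271.7] zmax 152.41416186086934
scene big 60 n 607 mean [ 393.4 -212.9  113.7] dir [0.4 0.9] ext -49.590875581992115 44.88781044575285 mid [ 392.5 -215. ] zmax 207.62200235960483
scene big 201.62200235960483 n 99 mean [ 390.4 -215.5  205.9] dir [0.4 0.9] ext -45.19799930999789 46.53913903429856 mid [ 390.7 -214.9] zmax 207.62200235960483
scene small 60 n 229 mean [ 469.  -358.7   86.2] dir [0.7 0.7] ext -26.692827867362453 26.180680228994106 mid [ 468.8 -358.9] zmax 106.96629126605545
scene small 100.96629126605545 n 46 mean [ 468.3 -358.7  105. ] dir [0.8 0.7] ext -23.42054959931487 24.441809408708934 mid [ 468.7 -358.4] zmax 106.96629126605545
scene stand top z 160.39113242359957 ((655.48681640625, 46.53428649902344), (134.22618103027344, 103.15692901611328), 89.30490112304688) 898
top mid 60 n 152 mean [ 496.9
[... 917 characters left out ...]
 ((648.0767822265625, 50.71595001220703), (134.3346405029297, 100.15847778320312), 89.85318756103516) 2023
holder [ 502.5 -253.8   76.8] [0.6 0.6]
holder [ 391.1 -218.2  -11.1] [0.9 0.9]
holder [ 505.1 -268.6   17.9] [2.6 2.6]
holder [ 386.8 -232.5  -82.4] [3.2 3.2]
holder [ 459.6 -359.3   -7.3] [3.6 3.6]
hole [ 462.9 -353.5   45.4] [0.6 0.6]
hole [ 490.4 -237.6  160.6] [2.1 2.1]
hole [ 388.1 -204.5   89.6] [3.4 3.4]
hole [ 493.3 -264.    62. ] [4.9 4.9]
hole [ 379.4 -230.   -28.1] [6.7 6.7]
slot_end [ 470.1 -359.9   59. ] [3.4 3.4]
slot_end [ 499.9 -268.1   94.9] [5.5 5.5]
slot_end [ 394.6 -214.9  129. ] [7.8 7.8]
slot_end [ 495.6 -241.8  193.1] [1.2 1.2]
screw [596.8  54.1 148.6] [7.2 7.2]
```

View pics/c.png

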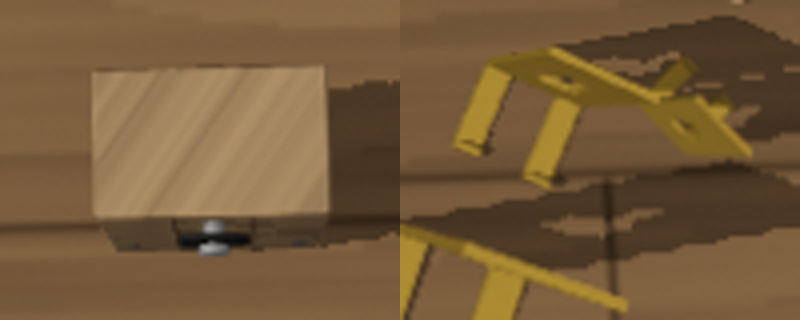

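The top crop shows the stand top's corners at about px (283,158), (341,156), (342,193) and (283,194), with the screw head at (313,202). Next: the stand pose and the washer's height, since its top rim shows above the stand.

```bash
cat > m2.py <<'E'
from h import *
np.set_printoptions(precision=1,suppress=True)
a=grab('top');b=grab('scene')
def onz(im,p,z):
    R=np.array(im['R']);c=-R.T@im['t'];d=rays(im,p)@R;return c+d*((z-c[2])/d[:,2])[:,None]
C=onz(a,[(283,158),(341,156.5),(342,193.5),(283.25,194.5)],161);print(C)
f=C[2]-C[3];bk=C[1]-C[0];s=C[0]-C[3];s2=C[1]-C[2]
print('yaw',[np.degrees(np.arctan2(-v[0],v[1])).round(2) for v in(-f,-bk)],[np.degrees(np.arctan2(v[1],v[0])).round(2) for v in(s,s2)],'frontmid',(C[2]+C[3])/2,'sizes',np.linalg.norm([f,bk,s,s2],axis=1))
for n,im,(r0,r1,c0,c1) in(('top',a,(192,208,298,330)),('scene',b,(184,204,304,334))):
    g=im['pixels'][r0:r1,c0:c1].astype(int);v,u=np.nonzero((g.max(2)<60)&(im['depth'][r0:r1,c0:c1]>0));P=pts(im,np.c_[u+c0,v+r0])
    print(n,len(u));print(np.c_[u+c0,v+r0,P][:40])
    # bright grey (head)
    v,u=np.nonzero((g.min(2)>110)&(g.max(2)-g.min(2)<30));
    if len(u):print('grey',np.c_[u+c0,v+r0,pts(im,np.c_[u+c0,v+r0])])
cv2.imwrite('pics/d.png',cv2.cvtColor(cv2.resize(b['pixels'][175:265,280:370],None,fx=6,fy=6,interpolation=cv2.INTER_CUBIC),cv2.COLOR_RGB2BGR))
E
python3 m2.py
```

```text
[[697.8 119.3 161. ]
 [698.4 -18.2 161. ]
 [609.7 -17.9 161. ]
 [610.4 119.6 161. ]]
yaw [np.float64(-0.32), np.float64(0.26)] [np.float64(-0.2), np.float64(-0.17)] frontmid [610.   50.9 161. ] sizes [137.5 137.5  87.4  88.7]
top 63
[[303.  195.  609.9  74.  149.1]
 [323.  196.  611.3  26.4 114.5]
 [304.  198.  610.4  74.   92.5]
 [305.  198.  610.9  71.6  88.4]
 [306.  198.  602.3  66.9 151.2]
 [307.  198.  601.7  64.4 155.2]
 [308.  198.  600.8  61.9 161.3]
 [309.  198.  601.4  59.7 156.2]
 [310.  198.  600.8  57.2 160.6]
 [314.  198.  600.7  47.9 159.5]
 [315.  198.  600.6  45.6 160.3]
 [316.  198.  600.5  43.2 160. ]
 [317.  198.  600.2  40.9 162. ]
 [318.  198.  600.9  38.6 156.9]
 [319.  198.  601.3  36.2 153.7]
 [320.  198.  601.2  33.9 153.5]
 [321.  198.  601.7  31.5 149.3]
 [322.  198.  611.   28.8  80.5]
 [304.  199.  601.   72.  143.6]
 [305.  199.  600.4  69.5 147.8]
 [306.  199.  599.5  66.9 154.2]
 [307.  199.  599.1  64.4 157.1]
 [308.  199.  598.7  62.  159.1]
 [309.  199.  599.   59.7 156.6]
 [310.  199.  598.5  57.3 159.8]
 [311.  199.  598.3  54.9 160.9]
 [312.  1
[... 659 characters left out ...]
313.  197.  605.4  50.5 142.9]
 [314.  197.  605.3  48.1 143.7]
 [310.  201.  596.   57.8 142.7]
 [311.  201.  595.5  55.4 146.1]
 [312.  201.  595.1  52.9 149.1]
 [313.  201.  595.5  50.6 145.8]
 [314.  201.  595.   48.2 149.1]
 [310.  202.  593.9  57.9 140.8]
 [311.  202.  593.2  55.4 145.6]
 [312.  202.  593.   53.  146.5]
 [313.  202.  592.3  50.6 151.8]
 [314.  202.  592.6  48.3 148.7]
 [310.  203.  591.1  57.9 143.4]]
scene 8
[[316.  191.  602.4  50.8 160.6]
 [317.  191.  601.1  55.2 158.3]
 [318.  191.  602.   58.  157.9]
 [319.  191.  601.1  62.1 155.9]
 [315.  192.  605.   45.7 160.4]
 [316.  192.  604.   49.8 158.4]
 [317.  192.  603.9  53.3 157.1]
 [314.  193.  607.5  40.6 160.2]]
```

View pics/d.png

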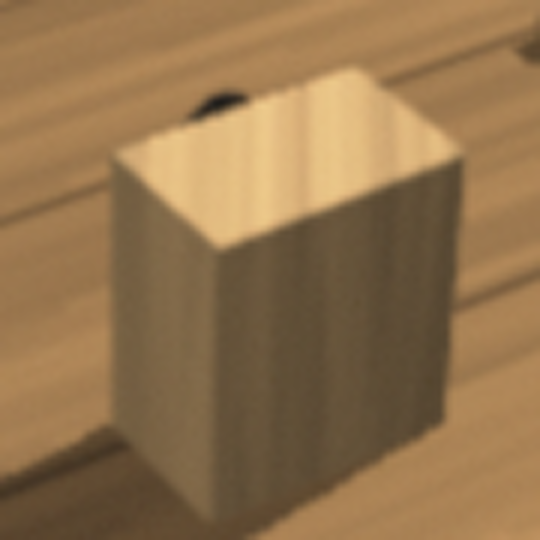

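Stand: front face x≈610, mid y≈51, yaw≈0, top≈161. Washer top≈161 and head top≈149, so the real screw is at z≈139.5, inside the allowed ±5 of the nominal 143. Holder: 154 high, as expected for the middle one. Now I'll grasp it.

```bash
cat >> h.py <<'E'
from scipy.spatial.transform import Rotation as Ro
def quat(psi,flip=1):  # tool down, closing axis along holder x at yaw psi
    c,s=flip*np.cos(psi),flip*np.sin(psi)
    return Ro.from_matrix(np.array([[-s,c,0],[c,s,0],[0,0,-1.]])).as_quat()
def plate(im,n,box=None,zlo=60,zhi=400):
    """upper-plate fits of yellow masks: list of (zmax, yaw, mid xy, extents)"""
    out=[]
    for m in ctrl.masks_of(n,'holder'):
        v,u=np.nonzero(m['region']&(im['depth']>0));P=pts(im,np.c_[u,v])
        q=P[(P[:,2]>zlo)&(P[:,2]<zhi)]
        if len(q)<20: continue
        med=np.median(q[:,:2],0);q=q[np.linalg.norm(q[:,:2]-med,axis=1)<60]
        d=np.linalg.svd(q[:,:2]-q[:,:2].mean(0))[2][0];d*=np.sign(d[1])
        s=(q[:,:2]-q[:,:2].mean(0))@d;lo,hi=np.percentile(s,[1,99])
        out.append((np.percentile(P[:,2],99),np.arctan2(-d[0],d[1]),q[:,:2].mean(0)+d*(lo+hi)/2,hi-lo,len(q)))
    return out
E
python3 - <<'E'
from h import *
np.set_printoptions(precision=2,suppress=True)
F=[]
for n in('scene','top'):
    for p in plate(grab(n),n):
        print(n,p)
        if 140<p[0]<170:F.append(p)
psi=np.average([p[1] for p in F],weights=[p[4] for p in F]);xy=np.mean([p[2] for p in F],0);print('psi',np.degrees(psi),xy)
j0=ctrl.read_joint_pos()
best=None
for f in(1,-1):
    a=ctrl.ik([*xy,450],quat(psi,f));b=ctrl.ik([550,51,400],quat(0,f));print(f,a,b)
    if a is not None and b is not None:
        k=max(abs(a[6]),abs(b[6]))
        if best is None or k<best[0]:best=(k,f)
f=best[1];print('flip',f)
ctrl.release();ctrl.goto([*xy,450],quat(psi,f))
print(ctrl.line_to([*xy,140+164],velocity=120,guard=6),ctrl.read_tcp_pos(),ctrl.read_ft_force(),ctrl.read_clock())
np.save('g.npy',[psi,f,*xy])
E
```

```text
scene (np.float64(154.59555668058104), np.float64(-0.46024115374814856), array([ 501.83, -271.38]), np.float64(69.17221860191353), 685)
scene (np.float64(208.3510064296906), np.float64(-0.37358019046269686), array([ 392.16, -214.11]), np.float64(91.67176797254461), 1221)
scene (np.float64(108.50385236101432), np.float64(-0.8378403626340155), array([ 468.7 , -358.79]), np.float64(49.59950874815729), 223)
top (np.float64(155.4959651776129), np.float64(-0.48092997866405063), array([ 497.36, -269.24]), np.float64(65.87710313054912), 197)
top (np.float64(153.75934336746553), np.float64(-0.6283574937160112), array([ 475.44, -343.15]), np.float64(80.8594049688919), 130)
top (np.float64(210.5049706912393), np.float64(-0.3599252918718038), array([ 389.76, -208.51]), np.float64(81.52197334864117), 124)
psi -27.837985055605103 [ 491.54 -294.59]
1 [ 0.87  0.16 -0.43  1.57  0.07  1.43 -0.05] [ 0.57  0.19 -0.79  1.68  0.14  1.33 -0.25]
-1 None None
flip 1
False [ 491.91 -294.72  304.91] [-0.02 -0.17 -0.09] 5.7583
```

One top-view detection was contaminated and shifted the mean. The fingers straddle the plate without touching it, so I'll slide along it to the true centre (499.6,-270.3, yaw -0.465).

Run:
```python
from h import *
np.set_printoptions(precision=2,suppress=True)
psi=-.465;f=1;xy=np.array([499.6,-270.3])
print(ctrl.line_to([*xy,304],rot=quat(psi),velocity=60,guard=5),ctrl.read_tcp_pos())
ctrl.clamp(60);print('gap',ctrl.read_finger_gap(),ctrl.read_finger_force())
F0=ctrl.read_ft_force()
ctrl.line_to([*xy,424],velocity=100);ctrl.dwell(.3);print('F',ctrl.read_ft_force()-np.array(F0),ctrl.read_tcp_pos())
ctrl.line_to([560,-200,424],rot=quat(0),velocity=120);ctrl.dwell(.3)
t=np.array(ctrl.read_tcp_pos());print('tcp',t,ctrl.read_tcp_rot(),ctrl.read_finger_gap(),ctrl.read_clock())
im=grab('scene','e.png')
for p in plate(im,'scene',zlo=140,zhi=290):print(p)
tp=grab('top')
for q in('holder','hole','slot_end'):
    print(q,[(np.round(m['at'],1).tolist(),round(m['score'],2)) for m in ctrl.landmark_of('scene',q)],'expect',proj(im,t+[0,0,-304+{'holder':0,'hole':58,'slot_end':90}[q]]))
r,c=np.round(proj(im,t+[0,0,-220])).astype(int)[::-1]
cv2.imwrite('pics/e2.png',cv2.cvtColor(cv2.resize(im['pixels'][max(r-50,0):r+50,max(c-50,0):c+50],None,fx=5,fy=5,interpolation=cv2.INTER_CUBIC),cv2.COLOR_RGB2BGR));print(r,c)
```

```text
False [ 499.71 -270.02  304.06]
gap 4.472449038450563 60.000432170927525
F [ 1.45 -0.09 -2.55] [ 499.56 -270.31  423.69]
tcp [ 559.73 -200.51  424.06] [ 0.71  0.71 -0.    0.  ] 4.429566342779554 10.5083
(np.float64(273.8534740247919), np.float64(-0.005506046210966302), array([ 562.79, -201.78]), np.float64(69.67885123884378), 897)
(np.float64(207.9397833273272), np.float64(-0.37438191823234146), array([ 392.01, -214.57]), np.float64(89.39154292175294), 644)
holder [([205.0, 228.6], 0.98), ([230.5, 219.0], 0.96), ([170.8, 260.2], 0.6)] expect [229.59 223.47]
hole [([227.2, 207.5], 0.96), ([204.6, 205.6], 0.87), ([169.5, 248.7], 0.61)] expect [227.67 205.8 ]
slot_end [([203.8, 197.3], 0.87), ([225.9, 196.5], 0.75), ([166.4, 244.0], 0.74)] expect [226.56 195.64]
198 227
```

View pics/e2.png

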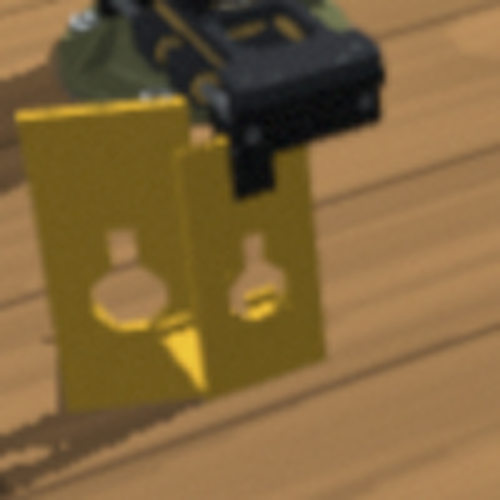

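The crop shows the held middle holder on the right with the finger on its top edge, upright and square: plate y is ≈-201.8 against TCP -200.5, foot 304 below the TCP, weight 2.5 N. Now I'll approach the screw at hole height 140.

Run:
```python
from h import *
np.set_printoptions(precision=2,suppress=True)
y,z=52.3,386.
ctrl.line_to([552,y,424],velocity=150);ctrl.line_to([552,y,z],velocity=80);ctrl.dwell(.4)
F0=np.array(ctrl.read_ft_force());print(F0,ctrl.read_tcp_pos())
np.save('F0.npy',F0)
x=552
hit=ctrl.line_to([580,y,z],velocity=20,guard=2.5);print('to580',hit,ctrl.read_tcp_pos())
if not hit:
    for x in np.arange(581,600,1.):
        hit=ctrl.line_to([x,y,z],velocity=8,guard=2.5)
        F=np.array(ctrl.read_ft_force())-F0;print(x,hit,ctrl.read_tcp_pos(),F)
        if hit or np.linalg.norm(F)>2.5:break
print(ctrl.read_torque(),ctrl.read_clock())
```

```text
[-0.25 -0.98 -3.81] [552.06  52.31 386.26]
to580 False [579.91  52.29 386.02]
581.0 False [581.04  52.25 386.02] [0.7  1.12 1.74]
582.0 False [582.04  52.28 385.99] [0.62 1.12 1.38]
583.0 False [583.05  52.28 385.99] [0.64 0.83 1.91]
584.0 False [584.04  52.28 385.96] [0.1  0.39 0.57]
585.0 False [585.04  52.28 385.98] [-0.05  2.02  1.07]
586.0 False [586.03  52.3  385.98] [0.54 1.67 1.56]
587.0 False [587.04  52.29 386.  ] [0.26 1.69 1.88]
[-0.01 -0.08  0.02] 17.1417
```

That stop was sensor noise against a single-sample zero, not contact. I'll average the readings and go on.

```bash
cat >> h.py <<'E'
def force(n=8):
    r=[]
    for _ in range(n): ctrl.dwell(.02); r.append(ctrl.read_ft_force())
    return np.mean(r,0)
E
python3 - <<'E'
from h import *
np.set_printoptions(precision=2,suppress=True)
y,z=52.3,386.
F0=force(20);np.save('F0.npy',F0);print(F0)
for x in np.arange(588,603,1.):
    hit=ctrl.line_to([x,y,z],velocity=8,guard=6)
    F=force()-F0;print(x,hit,ctrl.read_tcp_pos(),F)
    if hit or abs(F[0])>2.5 or np.linalg.norm(F)>4:break
print(ctrl.read_torque(),ctrl.read_clock())
E
```

```text
[ 0.01  0.01 -2.24]
588.0 False [588.    52.32 385.99] [ 0.    0.1  -0.15]
589.0 False [589.01  52.3  385.99] [0.02 0.1  0.05]
590.0 False [589.99  52.28 386.  ] [-0.04  0.07 -0.04]
591.0 False [590.99  52.3  385.97] [-0.32 -0.1  -0.32]
592.0 False [591.98  52.31 386.  ] [-0.25  0.14 -0.08]
593.0 False [593.   52.3 386. ] [-0.45  0.1  -0.25]
594.0 False [594.    52.29 385.98] [-0.08 -0.11  0.02]
595.0 False [595.    52.31 386.01] [ 0.02  0.03 -0.14]
596.0 False [596.    52.29 386.  ] [-0.18 -0.25 -0.07]
597.0 False [596.73  52.35 385.95] [-2.86 -0.18  1.57]
[-0.02  0.73 -0.04] 21.5583
```

Contact at x≈596 means the washer: the head would have been felt near 588, so the hole is over it. Press in about 6.5 mm.

Run:
```python
from h import *
np.set_printoptions(precision=2,suppress=True)
y,z=52.3,386.;F0=np.load('F0.npy')
for x in np.arange(598,604.1,1.):
    hit=ctrl.line_to([x,y,z],velocity=8,guard=6)
    F=force()-F0;print(x,hit,ctrl.read_tcp_pos(),F)
    if hit or np.linalg.norm(F)>11:break
print(ctrl.read_torque(),ctrl.read_finger_gap(),ctrl.read_clock())
im=grab('scene');
for p in plate(im,'scene',zlo=185,zhi=232):print(p)
```

```text
598.0 False [597.81  52.34 385.93] [-4.93 -0.18  2.33]
599.0 False [598.79  52.34 385.92] [-5.13  0.04  3.05]
600.0 False [599.73  52.36 385.94] [-5.64 -0.19  3.22]
601.0 False [600.65  52.37 385.92] [-5.69 -0.07  3.49]
602.0 False [601.59  52.36 385.9 ] [-6.1  -0.34  3.56]
603.0 False [602.49  52.4  385.9 ] [-6.18 -0.16  3.83]
604.0 False [603.43  52.37 385.89] [-6.89 -0.01  3.84]
[-0.01  1.85 -0.03] 4.710154479971082 24.4167
(np.float64(236.1878801296971), np.float64(-0.008865750589356397), array([606.  ,  50.51]), np.float64(70.23826332678715), 200)
(np.float64(208.15568206212492), np.float64(-0.38912758030643446), array([ 391.79, -214.49]), np.float64(92.66598292274861), 281)
```

```bash
cat > slide.py <<'E'
from h import *
import sys
np.set_printoptions(precision=2,suppress=True)
x,y,z0,z1,st=map(float,sys.argv[1:6]);F0=np.load('F0.npy');base=None;L=[]
for z in np.arange(z0,z1-.01,-st):
    hit=ctrl.line_to([x,y,z],velocity=12,guard=6)
    F=force(4)-F0;p=ctrl.read_tcp_pos();print(z,hit,np.array(p),F)
    L.append(F[2]);base=np.median(L[-6:-1]) if len(L)>6 else None
    if hit or np.linalg.norm(F)>15 or abs(F[1])>2.5 or (base is not None and F[2]-base>3):print('STOP');break
print(ctrl.read_torque(),ctrl.read_clock())
E
python3 slide.py 604 52.4 385 358 1
```

```text
385.0 False [603.46  52.46 385.03] [-6.96 -0.46  4.71]
384.0 False [603.47  52.47 384.09] [-7.17  0.01  4.59]
383.0 False [603.45  52.55 383.07] [-6.71  0.27  4.58]
382.0 False [603.45  52.52 382.03] [-6.61 -0.43  4.47]
381.0 False [603.45  52.59 381.03] [-6.58 -0.22  3.71]
380.0 False [603.44  52.58 379.98] [-6.57 -0.09  4.47]
379.0 False [603.43  52.61 378.99] [-7.06  0.02  4.63]
378.0 False [603.44  52.61 378.  ] [-6.75  0.09  3.97]
377.0 False [603.45  52.63 377.02] [-6.81  0.02  4.04]
376.0 False [603.44  52.61 375.95] [-6.62 -0.06  4.28]
375.0 False [603.45  52.63 375.01] [-6.73 -0.26  4.5 ]
374.0 False [603.43  52.61 373.93] [-6.37 -0.65  3.92]
373.0 False [603.43  52.63 372.92] [-7.06 -0.72  4.01]
372.0 False [603.43  52.64 371.96] [-7.09 -0.25  4.02]
371.0 False [603.43  52.67 370.96] [-6.63  0.22  4.67]
370.0 False [603.45  52.66 370.03] [-6.75 -0.34  4.38]
369.0 False [603.45  52.66 368.97] [-7.06 -0.24  4.39]
368.0 False [603.45  52.65 368.03] [-7.4  -0.    3.94]
367.0 False [603.43  52.68 366.97] [-6.63  0.34  4.21]
366.0 False [603.45  52.66 366.01] [-7.17 -0.01  4.32]
365.0 False [603.44  52.69 364.98] [-6.57  0.33  4.28]
364.0 False [603.42  52.69 363.96] [-6.75 -0.03  4.18]
363.0 False [603.46  52.7  363.04] [-6.85  0.56  4.29]
362.0 False [603.45  52.68 361.99] [-6.81 -0.14  4.45]
361.0 False [603.44  52.68 360.99] [-6.7  -0.19  4.47]
360.0 False [603.45  52.66 359.99] [-7.31 -0.07  4.53]
359.0 False [603.46  52.68 359.03] [-7.28  0.18  4.51]
358.0 False [603.44  52.69 358.03] [-7.22  0.11  4.61]
[ 0.04  1.7  -0.04] 33.3833
```

```bash
sed -i 's/force(4)/force(3)/' slide.py; python3 slide.py 604 52.6 357.3 347 0.7
```

```text
357.3 False [603.46  52.77 357.35] [-6.27 -0.02  4.51]
356.6 False [603.51  52.79 356.73] [-6.69  0.48  4.52]
355.90000000000003 False [603.5   52.79 356.04] [-7.34  0.21  5.  ]
355.20000000000005 False [603.5   52.81 355.31] [-7.42  0.03  5.52]
354.50000000000006 False [603.48  52.85 354.56] [-7.01 -0.09  4.61]
353.80000000000007 False [603.51  52.83 353.92] [-7.15  0.15  5.  ]
353.1000000000001 False [603.5   52.85 353.23] [-7.17 -0.59  5.16]
352.4000000000001 False [603.53  52.84 352.61] [-7.23  0.16  5.16]
351.7000000000001 False [603.6   52.85 352.07] [-7.03  0.33  5.25]
351.0000000000001 False [603.62  52.93 351.92] [-7.92 -0.17  8.56]
STOP
[-0.07  1.95 -0.05] 36.3833
```

Stop felt at TCP z≈352, so the screw is at ≈138, which agrees with the estimate. Ease back so the head enters the recess, then check.

Run:
```python
from h import *
np.set_printoptions(precision=2,suppress=True)
F0=np.load('F0.npy')
for x in np.arange(603,598.4,-.75):
    ctrl.line_to([x,52.6,351.3],velocity=8,guard=6);F=force(4)-F0;print(x,ctrl.read_tcp_pos(),F)
    if F[0]>-2:break
print(ctrl.read_torque(),ctrl.read_clock())
```

```text
603.0 [602.96  52.82 351.98] [-5.43  0.    5.92]
602.25 [602.35  52.82 351.95] [-5.46 -0.21  5.61]
601.5 [601.68  52.8  351.92] [-4.81 -0.05  7.24]
600.75 [601.01  52.78 351.91] [-3.83  0.23  7.95]
600.0 [600.28  52.77 351.86] [-3.8   0.36  7.57]
599.25 [599.58  52.73 351.87] [-3.92  0.49  7.75]
598.5 [598.85  52.73 351.87] [-3.18  0.24  7.95]
[ 0.14  0.76 -0.07] 38.6333
```

Run:
```python
from h import *
np.set_printoptions(precision=2,suppress=True)
p=ctrl.read_tcp_pos();ctrl.release();ctrl.dwell(.3);print(ctrl.read_finger_gap(),ctrl.read_ft_force())
print(ctrl.line_to([p[0],p[1],430],velocity=60,guard=8));ctrl.line_to([p[0]-60,p[1]-150,480],velocity=150);ctrl.dwell(.5)
im=grab('scene');tp=grab('top')
for n,i in(('scene',im),('top',tp)):
    for q in plate(i,n,zlo=168,zhi=205):
        if q[2][0]>550:print(n,q)
for m in ctrl.masks_of('scene','holder'):
    v,u=np.nonzero(m['region']&(im['depth']>0));P=pts(im,np.c_[u,v])
    if np.median(P[:,0])>550:
        q=P[P[:,2]>165];print('tilt dx/dz',np.polyfit(q[:,2],q[:,0],1))
A=cv2.resize(im['pixels'][150:250,270:370],(390,390),interpolation=cv2.INTER_CUBIC);B=cv2.resize(tp['pixels'][150:250,265:365],(390,390),interpolation=cv2.INTER_CUBIC)
cv2.imwrite('pics/f.png',cv2.cvtColor(np.hstack([A,B]),cv2.COLOR_RGB2BGR));print(ctrl.read_clock())
```

```text
86.98421006783705 [ 0.05 -0.66 -0.12]
False
scene (np.float64(203.4761262354674), np.float64(-0.01582320767267349), array([600.83,  51.14]), np.float64(68.8217644610018), 244)
top (np.float64(203.35155150610376), np.float64(0.011103074623724488), array([596.32,  50.79]), np.float64(65.25845278725053), 122)
tilt dx/dz [ -0.02 605.21]
43.8833
```

View pics/f.png

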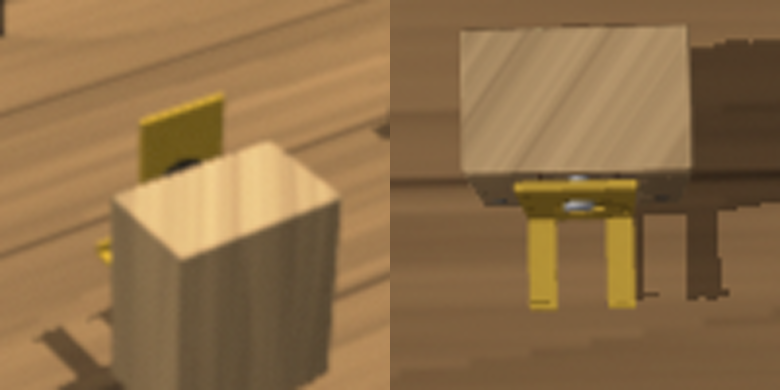

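The pictures show the holder hanging upright and centred (top view about (413,203) full-frame), with the screw head in the slot and tilt ≈0.02. Its back is 5 mm further out than when pressed, so the washer reads ≈2 mm.

```bash
python3 -c "
from plant import ctrl
print(ctrl.job_done())"
```

```text
the job is handed in; nothing more can be done
None
```

The middle-sized yellow holder now hangs upright and centred on the screw, apparently with the head in its recess. I handed the job in at about 44 s; the program returned no verdict.

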